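# Tip a slide file on edge and slide it into its holder

### The arm

A 6-joint arm with a two-finger parallel gripper is mounted at the origin on a cart in front of the work surface, level with it; the furniture and walls round the work are solid. World frame = base frame: x ahead of the robot, y to its left, z up, the work surface at z = 0. Lengths are in m, angles in rad, forces in N, time in s.
With the tool pointing down it reaches from about 0.35 to 0.85 m from the base axis. Payload 8.1 kg.
Tool frame: the origin (TCP) lies on the centre line of the jaws, within the pads' length; the fingertips stand 17 mm ahead of it and the grasp point (between the pads) lies 2 mm behind it; z points along the fingers, y is the line along which they close (so a half turn about z gives the same grasp; the last joint's range is limited). The gripper opens to 93 mm and grips with 3 to 60 N. Pads are 15 mm wide; open, the fingers measure 128 mm over their backs; the gripper's body (75 mm by 188 mm) begins 65 mm behind the grasp point.
Start: joints at [1.14, 0.13, 1.488, -0, 1.523, -0.085], TCP at [0.203, 0.564, 0.236] pointing down, gripper open.
Joint ranges: [-2.96, 2.96], [-0.89, 2.26], [0.02, 2.5], [-1.34, 4.48], [0, 2.73], [-2.66, 2.66]. Speed limits (rad/s): [2.39, 2.39, 2.79, 3.14, 3.14, 3.14].

### API

Orientations are given as a rotation vector (axis times angle).
In Python, from plant import robot, optics, close_job, models gives the robot as it stands.
- The arm moves only by the shell command python3 -m inch 'ROWS' [OPENING] [FORCE]. ROWS is a JSON object of lists of equal length, an entry for each row: "travel": the shift along the tool's x, y, z in m, a list of three; "spin": the turn about the tool's z in rad. In form: {"travel": [[x, y, z], ...], "spin": [spin, ...]}. A call has 1 to 10 rows; each row is the pose to reach, as a shift and turn from the pose commanded when the call began, along the tool's axes at that moment; what a row does not reach only later rows make up. A row lasts 1/12 s, in which the tool goes at most 41.7 mm and 7.16 degrees, less where a joint would pass 70% of its speed; a pose out of reach is approached as far as the arm can. A call with a gripper value outside its range is refused whole. OPENING is the closure, from 0 (fully open) to 1 (shut), set as the call begins (- or left out, the last holds). The fingers move at their own pace and stop on an object; FORCE is the grip in N (left out, the last holds). Time passes only in rows, so rows that repeat a pose let the fingers close. It gives the time, the measured TCP pose, the force, the opening and the grip force at its end, in the units of the state.
- robot.read_state(): the state, without advancing time (a new reading comes with each control period).
- optics.read_camera(name): name is "side" or "top"; returns (picture, depth): 400x640x3 uint8, red, green, blue; 400x640 float32, m along the optical axis (not along the pixel's ray), 0 where there is no reading.
- optics.camera_info(name): a dict with "camera_matrix" (3x3 intrinsics, pixels), "view" (4x4, takes a point from world to camera coordinates). Camera axes: x right, y down, z forward; pixel columns grow to the right and rows downward; lengths in m; the calibration is good to about 2 mm. A picture is of the moment at which its call begins. camera_info takes no time and is no camera call.
- close_job(): hands the job in; it is judged then, once.
Trained networks look in the newest picture that a camera, given by its name, has taken for a name from the list of things; names that differ only in an ending like _2 or _b are one class to them, and where a whole thing is asked for, a point or a joint stands for the part that bears it (a point fixed in the world has none). Each returns a list of dicts, best first, with "p" (0 to 1); they miss things now and then, are a little off and sometimes report something else, mostly with a low value. They report only what shows in the picture. A call takes as long as a camera call. They do not tell look-alikes from the thing itself.
- models.look_for(camera, name): "centre" ([x, y, z] in m, in world coordinates, good to about 4 mm: the middle of the surface that is visible of it).
- models.masks_of(camera, name): "region" (400x640 bool, what is visible of it).
The state is a dict: "t": time; "q": joint angles; "dq": joint speeds; "joint_torque": joint torques, N m; "tool_pos": TCP position; "orientation": TCP orientation; "force": force on the tool from outside, world axes, zero at the start; "wrist_torque": the same for the moment, N m; "opening": finger opening in m; "gripper_force": force on a finger pad.
Only numpy, scipy, OpenCV 4.12 (cv2) and the standard library are available. Lean on these libraries where they do the work, as an engineer would, in place of code of your own. Each camera call takes 0.05 s, during which the arm holds its last target. There are 200 camera calls.

### The job

The blue slide file lies flat on the desk in front of the grey metal holder. Clear whatever bottle stands between them, then push the file against the front edge of the holder's base and tip it up onto the open part of the base, so that it stands there on its hinged long edge with the catch edge on top; then slide it endways under the bridge into the bay until it is fully home against the end stop, beside the file already there. Leave all three bottles standing on the desk, and do not disturb the tape roll or the petri dish.

Things in the scene. Friction and masses are not known exactly. Their poses are not given: they have to be found in the camera images.
- holder: Grey sheet-metal file holder, fixed. Origin at desk level on the base's front edge, at the mouth of the bay; x to the back, +y along the open part, bay on the -y side. In this frame, mm: base plate 4 thick, x 0 to 54, y -158 to 280; its front edge x = 0 (open part, y 10 to 280) is a 4 mm step to tip the file against. Back fence face at x = 50, 64 high. No wall at the left (+y) end.
- bay (a point): Centre of the bay's floor (holder frame x 27, y -77, z 4 mm). Bay: y -154 to 0, 46 mm wide between its front wall (x 0 to 4, 108 high, with a lead-in lip turned outward to x = -10, y = 6) and the fence (x 50 to 54, 108 high here). End stop face at y = -154: a file fully home has its other end at y = +10. The second file stands fixed behind the fence, x 58 to 98, y -152 to 12, top at 95.
- bridge (a point): Middle of the upper face of the bridge over the bay, 108 mm above the desk, 4 mm thick, so 104 mm clear below; it spans holder y -125 to -45.
- file: Loose blue slide file, a closed box that stays shut, about 0.35 kg, lying flat at first. Origin at the centre of its underside; x from catch edge (face at x = -43 mm) to hinged edge (face at x = +45, at first roughly towards the holder), y along its 164 mm length (-82 to 82), z through its 38 mm thickness. Stood as wanted: x straight down, origin 45 mm above the base, y along the holder's y.
- catch_edge (a point): Middle of the file's catch-edge face (brass catch), file frame x -43, y 0, z 19 mm; 88 mm from hinge_edge. This edge must end on top. The fingers grip the plastic moderately (friction about 0.6).
- hinge_edge (a point): Middle of the file's hinged-edge face, file frame x 45, y 0, z 19 mm. This edge must end at the bottom, on the base. The file's centre of mass is near the middle of the box.
- amber_bottle: Largest brown bottle with screw cap, loose, 45 mm diameter up to z = 80, 94 tall, about 0.09 kg. Origin at the centre of its underside, z up.
- drop_bottle: Brown dropper bottle with black rubber top, loose, 33 mm diameter up to z = 60, 102 tall, about 0.07 kg. Origin at the centre of its underside, z up.
- small_bottle: Smaller brown bottle with screw cap, loose, 35 mm diameter up to z = 60, 73 tall, about 0.07 kg. Origin at the centre of its underside, z up. The three bottles swap places: one between file and holder, one in front of the bay, one to the left of the file.
- tape: Roll of white tape lying flat, loose, 54 mm diameter, 25 high, left of the holder; not to be disturbed. Origin at the centre of its underside.
- petri: Round clear petri dish, loose, 60 mm diameter, 16 high, right of the holder; not to be disturbed. Origin at the centre of its underside.
Things that resemble listed ones, but are neither listed nor needed, are in the scene too. Leave any turquoise look-alike of the amber_bottle alone.

How it is judged:
By the outcome, as a careful person would: the job done as asked, in the order asked, and still so for the second after the job is handed in, with the robot touching nothing.
It also fails if it takes over 72 s, if anything falls off the work surface, if the arm or the gripper's body presses on something with over 40 N, if the wrist force passes 120 N, or if a joint passes its speed limit or range.

## Working session

There is one attempt and no reset: what is moved stays moved. The work goes in short steps, Python scripts to look and compute and a shell command to move; the robot and the scene stay as the last step left them, time stands still between calls to the robot, and variables do not carry over. Pictures are saved under pics/ and viewed, at most 10 in all, crops included, and the job is handed in when it is done.

```bash
ls; mkdir -p pics; cat > h.py <<'E'
import numpy as np, cv2
from plant import robot, optics, close_job, models
def snap(cam,name=None):
    p,d=optics.read_camera(cam)
    if name: cv2.imwrite('pics/'+name+'.png',cv2.cvtColor(p,cv2.COLOR_RGB2BGR))
    return p,d
def cloud(cam,d):
    i=optics.camera_info(cam);K=np.array(i["camera_matrix"]);V=np.linalg.inv(np.array(i["view"]))
    v,u=np.mgrid[0:400,0:640]
    c=np.stack([(u-K[0,2])/K[0,0]*d,(v-K[1,2])/K[1,1]*d,d],-1)
    w=c@V[:3,:3].T+V[:3,3]; w[d<=0]=np.nan
    return w
E
python3 - <<'E'
from h import *
np.set_printoptions(precision=3,suppress=True)
s=robot.read_state();print(s)
a,_=snap('top');b,_=snap('side')
cv2.imwrite('pics/a.png',cv2.cvtColor(a,cv2.COLOR_RGB2BGR));cv2.imwrite('pics/b.png',cv2.cvtColor(b,cv2.COLOR_RGB2BGR))
for n in ['holder','file','amber_bottle','drop_bottle','small_bottle','tape','petri','bay','bridge','catch_edge','hinge_edge']:
    for c in ['top','side']:
        print(n,c,[(np.round(r['centre'],3).tolist(),round(r['p'],2)) for r in models.look_for(c,n)[:3]])
E
```

```text
pics
{'t': 0.0, 'q': array([ 1.14 ,  0.131,  1.489,  0.   ,  1.523, -0.085]), 'dq': array([-0.002, -0.   ,  0.001, -0.001,  0.001,  0.   ]), 'joint_torque': array([  0.001, -55.984, -49.176,   0.077,   0.035,  -0.   ]), 'tool_pos': array([0.203, 0.564, 0.235]), 'orientation': array([-0.54 , -3.094,  0.003]), 'force': array([-0.535, -0.249,  0.474]), 'wrist_torque': array([-0.005,  0.016, -0.028]), 'gripper_force': 0.0, 'opening': 0.09317883842344483}
holder top [([0.705, -0.068, 0.042], 0.81), ([0.547, 0.102, 0.039], 0.21)]
holder side [([0.704, -0.154, 0.063], 0.78)]
file top [([0.547, 0.102, 0.039], 0.78)]
file side [([0.542, 0.07, 0.039], 0.61)]
amber_bottle top [([0.466, -0.068, 0.069], 0.75), ([0.615, 0.057, 0.07], 0.73), ([0.544, -0.075, 0.07], 0.51)]
amber_bottle side [([0.62, 0.039, 0.053], 0.7), ([0.544, -0.091, 0.059], 0.66), ([0.465, -0.086, 0.056], 0.55)]
drop_bottle top []
drop_bottle side [([0.603, -0.166, 0.052], 0.63)]
small_bottle top []
small_bottle side [([0.567, 0.302, 0.038], 0.8), ([0.618, 0.039, 0.052], 0.65)]
tape top [([0.718, 0.28, 0.021], 0.49)]
tape side [([0.723, 0.271, 0.022], 0.67), ([0.599, -0.286, 0.016], 0.43)]
petri top [([0.598, -0.281, 0.016], 0.68), ([0.701, -0.072, 0.036], 0.15)]
petri side [([0.597, -0.288, 0.018], 0.62)]
bay top [([0.704, -0.073, 0.036], 0.75), ([0.548, 0.102, 0.039], 0.44)]
bay side [([0.706, -0.151, 0.063], 0.94)]
bridge top [([0.706, -0.073, 0.045], 0.78)]
bridge side [([0.702, -0.154, 0.065], 0.74)]
catch_edge top [([0.55, 0.103, 0.039], 0.9)]
catch_edge side [([0.539, 0.075, 0.042], 0.85)]
hinge_edge top [([0.545, 0.106, 0.04], 0.83)]
hinge_edge side [([0.545, 0.071, 0.039], 0.75), ([0.598, -0.285, 0.014], 0.63)]
```

View pics/a.png

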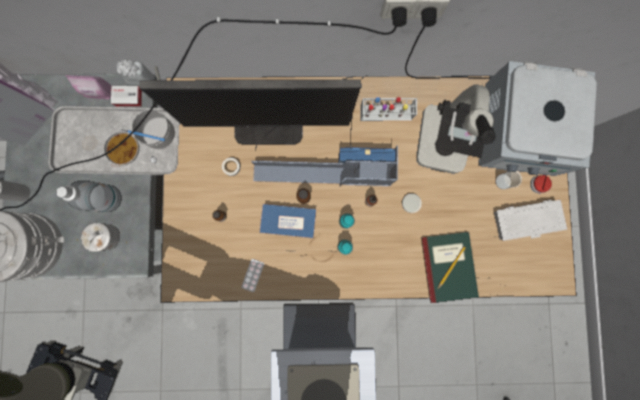

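View pics/b.png

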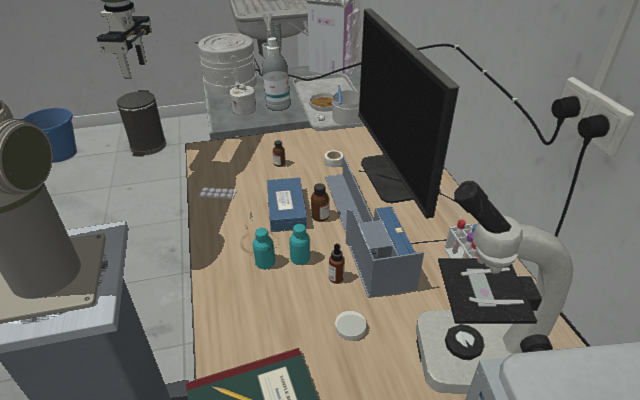

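Top view: the amber bottle (303,195) stands between the file (288,220) and the holder. The dropper (371,199) is in front of the bay, the small bottle (220,214) is to the left, and the turquoise look-alikes are at (347,221) and (345,246). Next I'll get precise poses from depth.

```bash
python3 - <<'E'
from h import *
np.set_printoptions(precision=4,suppress=True)
for c in ['top','side']:
    p,d=snap(c);W=cloud(c,d);np.save(c+'W.npy',W)
    m=models.masks_of(c,'file')[0]['region']; P=W[m];P=P[np.isfinite(P[:,0])]
    print(c,'file z pct',np.percentile(P[:,2],[5,50,95]))
    T=P[(P[:,2]>.03)&(P[:,2]<.046)]
    r=cv2.minAreaRect((T[:,:2]*1000).astype(np.float32));print('file rect',r, 'med',np.median(T,0))
    box=(W[...,0]>.6)&(W[...,0]<.8)&(W[...,1]>-.25)&(W[...,1]<.28)
    Q=W[box]
    for lo,hi in [(.002,.007),(.055,.075),(.088,.1),(.1,.118)]:
        S=Q[(Q[:,2]>lo)&(Q[:,2]<hi)]
        if len(S)>5: print(lo,hi,len(S),np.percentile(S[:,:2],[0,2,50,98,100],axis=0).tolist(),cv2.minAreaRect((S[:,:2]*1000).astype(np.float32)))
    # fence face: z 15..55mm , y 0.. .2
    S=Q[(Q[:,2]>.015)&(Q[:,2]<.055)&(Q[:,1]>-0.0)&(Q[:,0]>.68)]
    if len(S)>20:
        l=cv2.fitLine((S[:,:2]).astype(np.float32),cv2.DIST_HUBER,0,.01,.01).ravel();print('fence',len(S),l,np.degrees(np.arctan2(l[0],l[1])))
    for n,y0,x0 in [('amb',.05,.615),('drop',-.165,.605),('small',.3,.567)]:
        b=(abs(W[...,0]-x0)<.04)&(abs(W[...,1]-y0)<.04)&(W[...,2]>.045)&(W[...,2]<.12)
        S=W[b]; print(n,len(S),S.mean(0) if len(S) else '',S[S[:,2]>S[:,2].max()-.012].mean(0) if len(S) else '', S[:,2].max() if len(S) else '')
E
```

```text
top file z pct [0.0329 0.0374 0.0415]
file rect ((545.1416625976562, 103.44906616210938), (165.05189514160156, 89.42755126953125), 83.419189453125) med [0.5462 0.1042 0.0374]
0.002 0.007 1997 [[0.6000529817698287, -0.24953849485635404], [0.6056950084544712, -0.2238636531518459], [0.6933772673969694, 0.060996758129919365], [0.7972322266238667, 0.2668799281340392], [0.7998910016705503, 0.2797141144722068]] ((699.8772583007812, 15.06524658203125), (529.28662109375, 199.81301879882812), 89.97537994384766)
0.055 0.075 445 [[0.6000283205638981, -0.22431441839797894], [0.6024801606504522, -0.22086488675517246], [0.7151946015801899, 0.004408805281155368], [0.765164577889806, 0.1926705738593518], [0.7660290819184459, 0.21130165139942245]] ((683.0257568359375, -6.52392578125), (165.95790100097656, 435.62579345703125), 0.016545837745070457)
0.088 0.1 816 [[0.6004977114684757, -0.22350073272479737], [0.6115685870009734, -0.22070542729699655], [0.7330304802319833, -0.13494039608162145], [0.7569529474755279, 0.05934556055243368], [0.7593040975328251, 0.06827300336027518]] ((680.6922607421875, -77.
[... 1780 characters left out ...]
83.13020324707031), (293.9791564941406, 162.66079711914062), 89.27253723144531)
0.1 0.118 1098 [[0.6066716356424933, -0.23036314780164924], [0.6598303249834431, -0.22904685010520703], [0.6893358070638408, -0.16675791004157836], [0.7494505613073343, -0.07540108254970264], [0.7615443305381977, -0.06154501547215707]] ((673.4173583984375, -156.16766357421875), (129.92239379882812, 190.16844177246094), 15.799644470214844)
fence 358 [0.0329 0.9995 0.7213 0.1002] 1.8838865
amb 349 [0.6201 0.042  0.0697] [0.6215 0.0485 0.0897] 0.09380062943891665
drop 284 [ 0.6045 -0.1646  0.0679] [ 0.6055 -0.1605  0.0949] 0.10079083956965085
small 107 [0.5651 0.3054 0.0582] [0.5653 0.3084 0.0683] 0.0732616816953835
```

```bash
cat > fit.py <<'E'
from h import *
from scipy.optimize import minimize,least_squares
B=np.array([[0,54,-158,280,0,4],[50,54,0,280,0,64],[50,54,-158,0,0,108],[0,4,-154,0,0,108],[0,54,-158,-154,0,108],[0,54,-125,-45,104,108],[58,98,-152,12,0,95]],float)/1000
def sd(P,b):
    c=(b[0::2]+b[1::2])/2;h=(b[1::2]-b[0::2])/2;q=abs(P-c)-h
    return np.linalg.norm(np.maximum(q,0),axis=1)+np.minimum(q.max(1),0)
def toloc(P,x): 
    c,s=np.cos(x[2]),np.sin(x[2]);d=P-[x[0],x[1],0]
    return np.stack([c*d[:,0]+s*d[:,1],-s*d[:,0]+c*d[:,1],d[:,2]],1)
def fit(P,Bs,x0):
    f=lambda x:np.clip(abs(np.min([sd(toloc(P,x),b) for b in Bs],0)),0,.012)
    cost=lambda x:np.sum(f([x[0],x[1],x[2]/10])**2)/len(P)*1e4
    best=min((minimize(cost,[x0[0]+a,x0[1]+b,x0[2]*10],method='Nelder-Mead',options=dict(initial_simplex=None,xatol=1e-5,fatol=1e-7,maxiter=600)) for a in(-.008,.008) for b in(-.008,.008)),key=lambda r:r.fun)
    x=best.x.copy();x[2]/=10;return x,best.fun
F=np.array([[-43,45,-82,82,0,38]],float)/1000
E
python3 - <<'E'
from fit import *
np.set_printoptions(precision=4,suppress=True)
A=[]
Ff=[]
for c in ['top','side']:
    W=np.load(c+'W.npy').reshape(-1,3);W=W[np.isfinite(W[:,0])]
    P=W[(W[:,0]>.64)&(W[:,0]<.80)&(W[:,1]>-.26)&(W[:,1]<.25)&(W[:,2]>.012)&(W[:,2]<.125)];A.append(P)
    print(c,len(P),fit(P,B,[.67,-.07,-.035]))
    Q=W[(W[:,0]>.48)&(W[:,0]<.61)&(W[:,1]>0)&(W[:,1]<.21)&(W[:,2]>.012)&(W[:,2]<.05)];Ff.append(Q)
    print(c,len(Q),fit(Q,F,[.546,.104,-.11]))
    M=W[(W[:,0]>.7)&(W[:,0]<.95)&(W[:,1]>-.2)&(W[:,1]<.4)&(W[:,2]>.13)&(W[:,2]<.5)]
    print('tall',len(M),np.percentile(M[:,0],[0,1,10]),M[:,2].min())
print(fit(np.vstack(A),B,[.67,-.07,-.035]),fit(np.vstack(Ff),F,[.546,.104,-.11]))
E
```

```text
top 2275 (array([ 0.6646, -0.0658, -0.0371]), np.float64(0.07369894882961596))
top 1563 (array([ 0.5437,  0.1029, -0.1143]), np.float64(0.06798561125816678))
tall 8167 [0.831  0.8318 0.8325] 0.13001308786346355
side 4966 (array([ 0.6611, -0.072 , -0.0369]), np.float64(0.07630826171389632))
side 1756 (array([ 0.5443,  0.101 , -0.1093]), np.float64(0.09458053052018178))
tall 10257 [0.8305 0.8317 0.8326] 0.13000547677340146
(array([ 0.6644, -0.0715, -0.0382]), np.float64(0.08358636629123706)) (array([ 0.5436,  0.1012, -0.1117]), np.float64(0.08216731003953322))
```

```bash
cat > to.py <<'E'
# to.py x y z [tool-y yaw]: shift in tool axes and spin; 'h' first = holder coordinates (mm)
import sys;from h import *
from scipy.spatial.transform import Rotation as Rn
H=np.array([.6635,-.070,-.0375])
def w(p): c,s=np.cos(H[2]),np.sin(H[2]); return np.array([H[0]+c*p[0]-s*p[1],H[1]+s*p[0]+c*p[1],p[2]])
def hl(p): c,s=np.cos(H[2]),np.sin(H[2]);d=np.array(p)-[H[0],H[1],0]; return np.array([c*d[0]+s*d[1],-s*d[0]+c*d[1],d[2]])
if __name__=='__main__':
    a=sys.argv[1:]; hol=a[0]=='h'
    if hol:a=a[1:]
    v=np.array(list(map(float,a)));t=v[:3]
    if hol:t=w(t/1000)
    s=robot.read_state();R=Rn.from_rotvec(s['orientation']).as_matrix()
    yaw=np.arctan2(-R[0,1],R[1,1])
    print('t',round(s['t'],2),'holder mm',np.round(hl(s['tool_pos'])*1000,1),'yaw',round(yaw,4))
    print('travel',np.round(R.T@(t-s['tool_pos']),4).tolist(),end=' ')
    if len(v)>3:
        d=-(v[3]-yaw);print('spin',[round((d+k*np.pi+np.pi)%(2*np.pi)-np.pi,4) for k in(0,1)],'q6',round(s['q'][5],3))
    else:print()
E
python3 to.py 0.62 0.0525 0.2 -0.0375
```

```text
t 1.4 holder mm [-483.7  616.8  235.7] yaw -0.3457
travel [-0.5655, -0.3405, 0.0357] spin [np.float64(-0.3082), np.float64(2.8334)] q6 -0.085
```

```bash
python3 -m inch '{"travel": [[-0.5655,-0.3405,0.0357],[-0.5655,-0.3405,0.0357],[-0.5655,-0.3405,0.0357],[-0.5655,-0.3405,0.0357],[-0.5655,-0.3405,0.0357],[-0.5655,-0.3405,0.0357],[-0.5655,-0.3405,0.0357],[-0.5655,-0.3405,0.0357],[-0.5655,-0.3405,0.0357],[-0.5655,-0.3405,0.0357]], "spin": [-0.308,-0.308,-0.308,-0.308,-0.308,-0.308,-0.308,-0.308,-0.308,-0.308]}' 0 30; python3 to.py 0.62 0.0525 0.2 -0.0375
```

```text
t: 2.23
tool_pos: [0.4648, 0.2428, 0.2136]
orientation: [0.059, 3.14, 0.001]
force: [0.7, 0.1, -0.0]
opening: 0.0926
gripper_force: 0.0
t 2.23 holder mm [-210.3  305.1  213.6] yaw -0.0377
travel [-0.1623, -0.1843, 0.0136] spin [np.float64(-0.0002), np.float64(3.1414)] q6 -1.15
```

```bash
python3 -m inch '{"travel": [[-0.162,-0.184,0.0136],[-0.162,-0.184,0.0136],[-0.162,-0.184,0.0136],[-0.162,-0.184,0.0136],[-0.162,-0.184,0.0136],[-0.162,-0.184,0.0136],[-0.162,-0.184,0.0136],[-0.162,-0.184,0.0136]], "spin": [0,0,0,0,0,0,0,0]}'; python3 to.py 0.62 0.0525 0.055 -0.0375
python3 - <<'E'
from h import *
p,d=snap('side');W=cloud('side',d)
v,u=np.mgrid[0:400,0:640]
cv2.imwrite('pics/c.png',cv2.resize(cv2.cvtColor(p[80:330,180:480],cv2.COLOR_RGB2BGR),None,fx=2,fy=2))
E
```

```text
t: 2.9
tool_pos: [0.6193, 0.0526, 0.1989]
orientation: [-0.065, -3.14, 0.0]
force: [-0.4, 0.4, -1.2]
opening: 0.0928
gripper_force: 0.0
t 2.9 holder mm [-48.8 120.8 198.9] yaw -0.0411
travel [-0.0009, -0.0, 0.1439] spin [np.float64(-0.0036), np.float64(3.1379)] q6 -1.527
```

View pics/c.png

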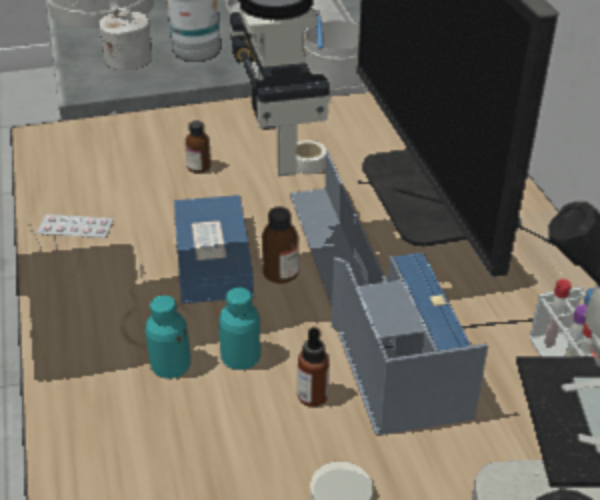

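Gripper is above the amber bottle (280,245 in the crop) with the fingers clear of it on both sides. Descending and gripping.

```bash
python3 -m inch '{"travel": [[0,0,0.144],[0,0,0.144],[0,0,0.144],[0,0,0.144],[0,0,0.144]], "spin": [0,0,0,0,0]}'
python3 -m inch '{"travel": [[0,0,0],[0,0,0],[0,0,0],[0,0,0],[0,0,0],[0,0,0]], "spin": [0,0,0,0,0,0]}' 1 15
python3 -m inch '{"travel": [[0,0,-0.03],[0,0,-0.07],[0,0,-0.11],[0,0,-0.11]], "spin": [0,0,0,0]}';  python3 to.py 0.44 0.26 0.165 -0.0375
```

```text
t: 3.37
tool_pos: [0.6132, 0.0562, 0.0494]
orientation: [-0.056, -3.131, -0.0]
force: [-0.4, 0.2, -1.0]
opening: 0.0929
gripper_force: 0.0
t: 3.87
tool_pos: [0.6195, 0.0546, 0.0571]
orientation: [0.059, 3.139, 0.0]
force: [-0.4, -0.4, -1.4]
opening: 0.0577
gripper_force: 0.0
t: 4.2
tool_pos: [0.6237, 0.0545, 0.1765]
orientation: [0.059, 3.127, 0.001]
force: [2.3, -0.2, 1.9]
opening: 0.0307
gripper_force: 0.0
t 4.2 holder mm [-44.5 123.  176.5] yaw -0.0379
travel [0.1915, 0.1983, 0.0088] spin [np.float64(-0.0004), np.float64(3.1412)] q6 -1.528
```

The fingers close slower than I allowed (about 6 mm per row), so I lifted before they had closed. Checking the bottle.

```bash
python3 -m inch '{"travel": [[0,0,0],[0,0,0]], "spin": [0,0]}' 0
python3 - <<'E'
from h import *
for c in ['top','side']:
    p,d=snap(c);W=cloud(c,d);np.save(c+'W.npy',W)
    b=(abs(W[...,0]-.62)<.045)&(abs(W[...,1]-.05)<.05)&(W[...,2]>.045)&(W[...,2]<.11);S=W[b];print(c,len(S),S.mean(0),S[S[:,2]>.085].mean(0))
    print([(np.round(r['centre'],3),round(r['p'],2)) for r in models.look_for(c,'amber_bottle')[:3]])
cv2.imwrite('pics/d.png',cv2.resize(cv2.cvtColor(p[80:330,180:480],cv2.COLOR_RGB2BGR),None,fx=2,fy=2))
E
```

```text
t: 4.37
tool_pos: [0.6189, 0.0545, 0.1661]
orientation: [0.06, 3.14, 0.0]
force: [0.1, 0.5, -0.7]
opening: 0.0399
gripper_force: 0.0
top 15 [0.60060962 0.05721168 0.05863705] [nan nan nan]
[(array([ 0.467, -0.07 ,  0.072]), 0.73), (array([ 0.546, -0.074,  0.069]), 0.64)]
side 345 [0.62019824 0.04214076 0.06994664] [0.62109168 0.04927388 0.09062187]
[(array([0.621, 0.039, 0.054]), 0.69), (array([0.719, 0.259, 0.015]), 0.63), (array([ 0.467, -0.084,  0.057]), 0.62)]<stdin>:4: RuntimeWarning: Mean of empty slice.
  ret = um.true_divide(
```

View pics/d.png

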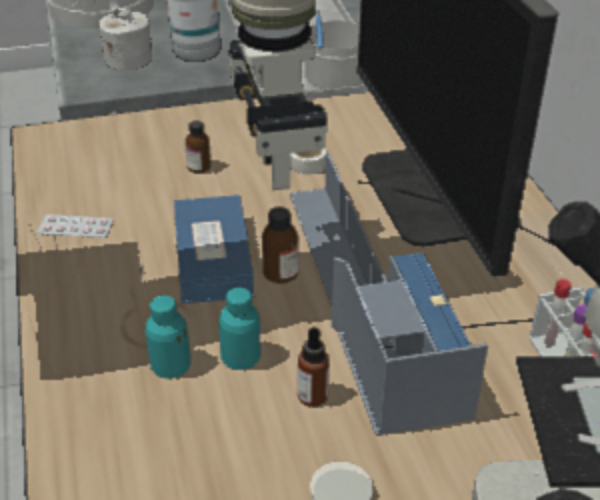

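The bottle still stands where it was, at (280,245). Opening fully and trying again with more closing time.

```bash
python3 -m inch '{"travel": [[0,0,0],[0,0,0],[0,0,0],[0,0,0],[0,0,0],[0,0,0],[0,0,0]], "spin": [0,0,0,0,0,0,0]}' 0
python3 -m inch '{"travel": [[0,0,0.037],[0,0,0.074],[0,0,0.11],[0,0,0.11],[0,0,0.11]], "spin": [0,0,0,0,0]}' 1 15
python3 -m inch '{"travel": [[0,0,0],[0,0,0],[0,0,0],[0,0,0],[0,0,0],[0,0,0],[0,0,0]], "spin": [0,0,0,0,0,0,0]}' 1 15
```

```text
t: 5.15
tool_pos: [0.6187, 0.0546, 0.1658]
orientation: [0.059, 3.141, 0.0]
force: [-1.1, 0.8, 0.5]
opening: 0.0926
gripper_force: 0.0
t: 5.57
tool_pos: [0.6164, 0.0545, 0.0536]
orientation: [-0.059, -3.135, 0.0]
force: [0.1, -0.6, -0.0]
opening: 0.0643
gripper_force: 0.0
t: 6.15
tool_pos: [0.6211, 0.0546, 0.0591]
orientation: [0.059, 3.136, 0.0]
force: [-0.9, 0.3, 7.4]
opening: 0.0441
gripper_force: 15.0
```

```bash
python3 -m inch '{"travel": [[0,0,-0.03],[0,0,-0.065],[0,0,-0.075],[0,0,-0.075]], "spin": [0,0,0,0]}';  python3 to.py 0.44 0.26 0.13 -0.0375
```

```text
t: 6.48
tool_pos: [0.6222, 0.0546, 0.1367]
orientation: [0.059, 3.131, 0.0]
force: [0.8, 0.4, -1.0]
opening: 0.0445
gripper_force: 15.0
t 6.48 holder mm [-45.9 123.  136.7] yaw -0.0378
travel [0.1899, 0.1984, 0.005] spin [np.float64(-0.0003), np.float64(3.1413)] q6 -1.528
```

```bash
python3 -m inch '{"travel": [[0.02,0.02,0],[0.045,0.048,0],[0.072,0.076,0],[0.1,0.106,0],[0.128,0.136,0],[0.155,0.164,0],[0.175,0.185,0],[0.187,0.198,0],[0.187,0.198,0],[0.187,0.198,0]], "spin": [0,0,0,0,0,0,0,0,0,0]}'
python3 -m inch '{"travel": [[0,0,0.03],[0,0,0.06],[0,0,0.07],[0,0,0.074],[0,0,0.074],[0,0,0.074]], "spin": [0,0,0,0,0,0]}'
python3 -m inch '{"travel": [[0,0,0],[0,0,0],[0,0,0],[0,0,0],[0,0,0],[0,0,0]], "spin": [0,0,0,0,0,0]}' 0
```

```text
t: 7.32
tool_pos: [0.4384, 0.2598, 0.1298]
orientation: [-0.056, -3.14, 0.001]
force: [0.1, 0.3, -1.2]
opening: 0.0442
gripper_force: 15.0
t: 7.82
tool_pos: [0.4399, 0.2585, 0.0566]
orientation: [-0.061, -3.14, 0.001]
force: [0.5, -1.1, -1.4]
opening: 0.0447
gripper_force: 15.0
t: 8.32
tool_pos: [0.4393, 0.2595, 0.0568]
orientation: [0.059, 3.141, 0.0]
force: [-0.6, 0.2, -0.8]
opening: 0.0798
gripper_force: 0.0
```

```bash
python3 -m inch '{"travel": [[0,0,-0.04],[0,0,-0.08],[0,0,-0.11],[0,0,-0.11]], "spin": [0,0,0,0]}';  python3 to.py 0.483 0.109 0.16 -0.112
python3 - <<'E'
from fit import *
for c in ['top','side']:
    p,d=snap(c);W=cloud(c,d)
    b=(abs(W[...,0]-.44)<.04)&(abs(W[...,1]-.26)<.04)&(W[...,2]>.045)&(W[...,2]<.11);S=W[b];print(c,len(S),S.mean(0))
    W=W.reshape(-1,3);W=W[np.isfinite(W[:,0])]
    Q=W[(W[:,0]>.48)&(W[:,0]<.61)&(W[:,1]>0)&(W[:,1]<.21)&(W[:,2]>.012)&(W[:,2]<.05)]
    print(fit(Q,F,[.546,.104,-.11]))
E
```

```text
t: 8.65
tool_pos: [0.443, 0.2613, 0.1747]
orientation: [0.059, 3.131, 0.008]
force: [0.0, -0.1, 0.8]
opening: 0.0925
gripper_force: 0.0
t 8.65 holder mm [-232.7  322.8  174.7] yaw -0.0375
travel [-0.0455, -0.1508, 0.0143] spin [np.float64(0.0745), np.float64(-3.0671)] q6 -1.1
top 17 [0.44422303 0.25324161 0.07341868]
(array([ 0.54471973,  0.10327911, -0.07887603]), np.float64(0.057438049564368085))
side 275 [0.43961121 0.24495436 0.06935448]
(array([ 0.54460643,  0.10085496, -0.10689176]), np.float64(0.03980848205112328))
```

```bash
python3 -m inch '{"travel": [[-0.049,-0.149,0],[-0.049,-0.149,0],[-0.049,-0.149,0],[-0.049,-0.149,0],[-0.049,-0.149,0],[-0.049,-0.149,0.01],[-0.049,-0.149,0.05],[-0.049,-0.149,0.09],[-0.049,-0.149,0.125],[-0.049,-0.149,0.144]], "spin": [0.0745,0.0745,0.0745,0.0745,0.0745,0.0745,0.0745,0.0745,0.0745,0.0745]}'
python3 -m inch '{"travel": [[0,0,0],[0,0,0]], "spin": [0,0]}'
python3 to.py 0.483 0.109 0.023 -0.112
```

```text
t: 9.58
tool_pos: [0.4777, 0.1097, 0.0166]
orientation: [-0.174, -3.129, 0.001]
force: [-14.3, -7.1, 313.5]
opening: 0.0931
gripper_force: 181.9
t: 9.75
tool_pos: [0.4805, 0.1101, 0.0202]
orientation: [-0.174, -3.133, 0.0]
force: [0.5, 0.9, -0.2]
opening: 0.093
gripper_force: 0.0
t 9.75 holder mm [-189.6  173.1   20.2] yaw -0.1108
travel [-0.0026, -0.0008, -0.0028] spin [np.float64(0.0012), np.float64(-3.1404)] q6 -1.339
```

```bash
python3 to.py h -104 169 25 -0.0375; python3 - <<'E'
from h import *
print(robot.read_state()['force'])
E
```

```text
t 9.75 holder mm [-189.6  173.1   20.2] yaw -0.1108
travel [-0.0857, 0.0022, -0.0051] spin [np.float64(-0.0733), np.float64(3.0683)] q6 -1.339
[ 0.49206242  0.91112076 -0.23340474]
```

A fast descent overshot and the wrist reading spiked to 313 N on desk contact, which is over the 120 N limit. I can't undo that, so I'll keep going with slow moves near contact.

```bash
python3 -m inch '{"travel": [[0,0,-0.003],[-0.006,0,-0.003],[-0.012,0,-0.003],[-0.018,0,-0.003],[-0.024,0,-0.003],[-0.03,0,-0.003],[-0.036,0,-0.003],[-0.042,0.001,-0.003]], "spin": [0,0,0,0,-0.01,-0.02,-0.03,-0.04]}'
python3 -m inch '{"travel": [[-0.006,0,0],[-0.012,0,0],[-0.018,0,0],[-0.024,0,0],[-0.030,0.001,0],[-0.036,0.001,0],[-0.038,0.001,0],[-0.038,0.001,0]], "spin": [-0.01,-0.02,-0.03,-0.033,-0.033,-0.033,-0.033,-0.033]}'
python3 to.py h -95.5 169 25 -0.0375
python3 - <<'E'
from fit import *
from to import hl
for c in ['top','side']:
    p,d=snap(c);W=cloud(c,d).reshape(-1,3);W=W[np.isfinite(W[:,0])]
    L=np.array([hl(q) for q in W[(W[:,0]>.5)&(W[:,0]<.72)&(W[:,1]>-.1)&(W[:,1]<.25)&(W[:,2]>.012)&(W[:,2]<.042)]])
    m=(L[:,0]>-85)&(L[:,0]<.025)&(L[:,1]>.05)
    print(c,m.sum(),fit(L[m],F,[-.052,.17,0]))
E
```

```text
t: 10.42
tool_pos: [0.5251, 0.1047, 0.0256]
orientation: [-0.112, -3.139, 0.0]
force: [-1.8, -0.5, -0.5]
opening: 0.093
gripper_force: 1.0
t: 11.08
tool_pos: [0.5635, 0.1033, 0.0261]
orientation: [0.062, 3.14, 0.0]
force: [-0.1, 0.3, -0.3]
opening: 0.0932
gripper_force: 0.0
t 11.08 holder mm [-106.4  169.4   26.1] yaw -0.0394
travel [-0.0109, -0.0004, 0.0011] spin [np.float64(-0.0019), np.float64(3.1397)] q6 -1.44
top 195 (array([-5.55958096e-02,  1.72554051e-01, -3.04649647e-06]), np.float64(0.034430754147365406))
side 1323 (array([-5.85891005e-02,  1.67959934e-01, -1.23025446e-04]), np.float64(0.06936942237586792))
```

```bash
python3 -m inch '{"travel": [[-0.003,0,0],[-0.006,0,0],[-0.008,0,0],[-0.009,0,0],[-0.01,0,0],[-0.010,0,0]], "spin": [0,0,0,0,0,0]}'
python3 -m inch '{"travel": [[-0.002,0,0],[-0.002,0,0]], "spin": [0,0]}'
python3 -m inch '{"travel": [[-0.002,0,0],[-0.002,0,0]], "spin": [0,0]}'
python3 to.py h -95.5 169 25 -0.0375
```

```text
t: 11.68
tool_pos: [0.5724, 0.1029, 0.0259]
orientation: [-0.062, -3.141, -0.0]
force: [-3.6, -0.5, 3.4]
opening: 0.0929
gripper_force: 2.0
t: 11.85
tool_pos: [0.5739, 0.1028, 0.0257]
orientation: [-0.061, -3.14, 0.0]
force: [-7.0, 0.3, 5.1]
opening: 0.0931
gripper_force: 3.3
t: 12.02
tool_pos: [0.5739, 0.1029, 0.0255]
orientation: [-0.061, -3.135, 0.0]
force: [-16.4, -0.5, 12.8]
opening: 0.093
gripper_force: 8.4
t 12.02 holder mm [-96.  169.4  25.5] yaw -0.039
travel [-0.0005, -0.0004, 0.0005] spin [np.float64(-0.0015), np.float64(3.1401)] q6 -1.443
```

Contact is made: 16 N against the step. Now tipping: the fingertips carry the catch face along an arc about the step corner.

```bash
python3 -m inch '{"travel": [[-0.0003,0,-0.0037],[-0.0007,0,-0.0074],[-0.0013,0,-0.011],[-0.002,0,-0.0147],[-0.002,0,-0.0147]], "spin": [0,0,0,0,0]}'
python3 - <<'E'
from fit import *
from to import hl
print(hl(robot.read_state()['tool_pos'])*1000)
p,d=snap('side','e0');W=cloud('side',d).reshape(-1,3);W=W[np.isfinite(W[:,0])]
L=np.array([hl(q) for q in W[(W[:,0]>.5)&(W[:,0]<.72)&(W[:,1]>0)&(W[:,1]<.2)]])
for lo in range(-120,40,15):
    m=(L[:,0]*1000>lo)&(L[:,0]*1000<lo+15)&(L[:,1]>.1)&(L[:,1]<.15);print(lo,m.sum(),np.round(np.percentile(L[m][:,2],[5,50,95])*1000,0) if m.sum() else '')
cv2.imwrite('pics/e.png',cv2.resize(cv2.cvtColor(p[80:330,180:480],cv2.COLOR_RGB2BGR),None,fx=2,fy=2))
E
```

```text
t: 12.43
tool_pos: [0.5764, 0.1027, 0.0396]
orientation: [-0.061, -3.136, 0.0]
force: [-9.2, -0.7, 0.0]
opening: 0.0929
gripper_force: 4.3
[-93.53355225 169.31400365  39.62806006]
-120 887 [ -1. 273. 454.]
-105 1059 [ -0. 268. 450.]
-90 1068 [ 37. 288. 444.]
-75 850 [ 48. 315. 440.]
-60 433 [ 45. 382. 433.]
-45 179 [ 41. 382. 419.]
-30 75 [38. 40. 43.]
-15 72 [36. 38. 41.]
0 35 [ 2. 36. 38.]
15 43 [1. 3. 5.]
30 46 [1. 3. 5.]
```

View pics/e.png

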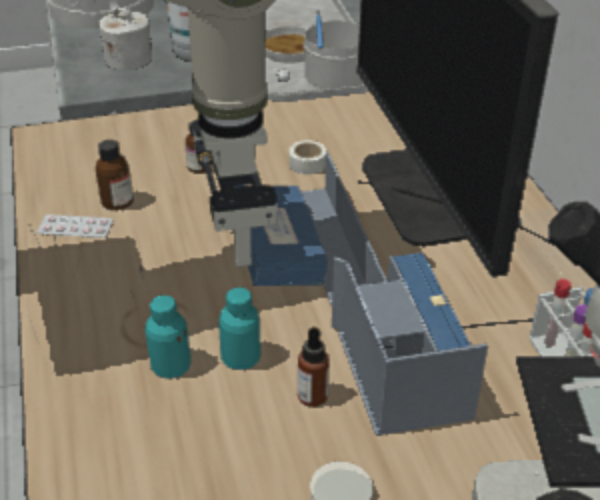

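The crop shows the file's catch side raised about 10° by the fingers, with its hinge edge against the base. Continuing the arc.

```bash
python3 -m inch '{"travel": [[-0.0011,0,-0.0036],[-0.0022,0,-0.0072],[-0.0034,0,-0.0107],[-0.0048,0,-0.014],[-0.0064,0,-0.0174],[-0.0081,0,-0.0206],[-0.0099,0,-0.0238],[-0.0119,0,-0.027],[-0.0119,0,-0.027]], "spin": [0,0,0,0,0,0,0,0,0]}'
cat > chk.py <<'E'
from fit import *
from to import hl
print(hl(robot.read_state()['tool_pos'])*1000,robot.read_state()['force'])
import sys
p,d=snap('side',sys.argv[1]);W=cloud('side',d).reshape(-1,3);W=W[np.isfinite(W[:,0])]
L=np.array([hl(q) for q in W[(W[:,0]>.5)&(W[:,0]<.75)&(W[:,1]>-.0)&(W[:,1]<.04)&(W[:,2]<.12)]])*1000
L=L[L[:,1]>75]
for lo in range(-100,60,10):
    m=(L[:,0]>lo)&(L[:,0]<lo+10)&(L[:,2]>6);
    if m.sum(): print(lo,m.sum(),np.round(L[m][:,2].min()),np.round(L[m][:,2].max()))
E
python3 chk.py f
```

```text
t: 13.23
tool_pos: [0.5883, 0.1023, 0.0672]
orientation: [-0.061, -3.136, 0.0]
force: [-14.1, 0.2, 6.8]
opening: 0.0929
gripper_force: 7.8
[-81.63679645 169.3419868   67.21683606] [-14.09548964   0.18700596   6.79362381]
-100 10 81.0 116.0
-90 62 62.0 117.0
-80 85 40.0 118.0
-70 72 35.0 76.0
-60 75 32.0 75.0
-50 81 22.0 69.0
-40 84 17.0 64.0
-30 71 14.0 59.0
-20 80 8.0 53.0
-10 66 7.0 49.0
0 57 8.0 42.0
10 20 19.0 39.0
40 1 11.0 11.0
50 98 6.0 65.0
```

```bash
python3 -m inch '{"travel": [[-0.0021,0,-0.003],[-0.0043,0,-0.006],[-0.0066,0,-0.0089],[-0.0091,0,-0.0117],[-0.0117,0,-0.0144],[-0.0144,0,-0.0169],[-0.0172,0,-0.0194],[-0.02,0,-0.0217],[-0.02,0,-0.0217]], "spin": [0,0,0,0,0,0,0,0,0]}'
python3 chk.py g
```

```text
t: 14.03
tool_pos: [0.6106, 0.1015, 0.0911]
orientation: [0.061, 3.141, -0.0]
force: [-10.8, -0.6, 15.0]
opening: 0.0929
gripper_force: 9.3
[-59.29701859 169.35126351  91.12798552] [-10.83059036  -0.62562946  14.97673362]
-70 40 84.0 120.0
-60 71 63.0 120.0
-50 60 50.0 83.0
-40 92 39.0 91.0
-30 106 25.0 92.0
-20 94 12.0 82.0
-10 89 6.0 69.0
0 65 9.0 57.0
10 29 11.0 44.0
20 4 28.0 31.0
50 99 6.0 65.0
```

```bash
python3 -m inch '{"travel": [[-0.003,0,-0.0022],[-0.0061,0,-0.0042],[-0.0093,0,-0.0061],[-0.0126,0,-0.0079],[-0.0159,0,-0.0095],[-0.0193,0,-0.011],[-0.0228,0,-0.0123],[-0.0263,0,-0.0135],[-0.0263,0,-0.0135]], "spin": [0,0,0,0,0,0,0,0,0]}'
python3 chk.py g2
```

```text
t: 14.83
tool_pos: [0.6391, 0.1003, 0.1055]
orientation: [0.062, 3.136, 0.0]
force: [-3.2, -0.8, 11.7]
opening: 0.0929
gripper_force: 6.0
[-30.78035171 169.28675103 105.50790149] [-3.18752231 -0.76629756 11.71712125]
-50 3 98.0 119.0
-40 33 96.0 120.0
-30 77 57.0 119.0
-20 96 32.0 94.0
-10 131 7.0 96.0
0 127 8.0 99.0
10 49 8.0 78.0
20 5 36.0 49.0
40 1 37.0 37.0
50 96 7.0 65.0
```

```bash
python3 -m inch '{"travel": [[-0.0036,0,-0.001],[-0.0072,0,-0.0019],[-0.0108,0,-0.0026],[-0.0145,0,-0.0032],[-0.0182,0,-0.0036],[-0.0215,0,-0.0038],[-0.0215,0,-0.0038],[-0.0215,0,-0.0038]], "spin": [0,0,0,0,0,0,0,0]}'
python3 chk.py g3
```

```text
t: 15.55
tool_pos: [0.6607, 0.0994, 0.1091]
orientation: [0.062, 3.135, 0.0]
force: [0.1, -0.5, 8.9]
opening: 0.093
gripper_force: 4.4
[ -9.13595821 169.19795008 109.08090191] [ 0.13609835 -0.51373804  8.88158626]
-20 22 98.0 119.0
-10 169 7.0 119.0
0 136 7.0 94.0
10 109 6.0 94.0
20 94 33.0 95.0
30 7 32.0 47.0
40 2 7.0 36.0
50 100 7.0 65.0
```

```bash
python3 -m inch '{"travel": [[0,0,-0.004],[0,0,-0.01],[0,0,-0.03],[0,0,-0.06],[0,0,-0.06]], "spin": [0,0,0,0,0]}'
python3 chk.py g4
python3 - <<'E'
import cv2
p=cv2.imread('pics/g4.png');cv2.imwrite('pics/g5.png',cv2.resize(p[80:330,180:480],None,fx=2,fy=2))
E
python3 to.py h 20 175 160 1.533
```

```text
t: 16.02
tool_pos: [0.6612, 0.0997, 0.1733]
orientation: [0.062, 3.132, 0.001]
force: [1.7, 0.5, 1.3]
opening: 0.0927
gripper_force: 0.0
[ -8.65413442 169.53309172 173.34173242] [1.72216226 0.47702879 1.34893265]
-10 112 8.0 93.0
0 144 7.0 93.0
10 103 7.0 93.0
20 103 32.0 93.0
30 41 32.0 95.0
40 3 6.0 64.0
50 98 7.0 64.0
t 16.07 holder mm [ -9.1 169.4 171.2] yaw -0.0393
travel [-0.029, 0.0056, 0.0114] spin [np.float64(-1.5723), np.float64(1.5693)] q6 -1.458
```

View pics/g5.png

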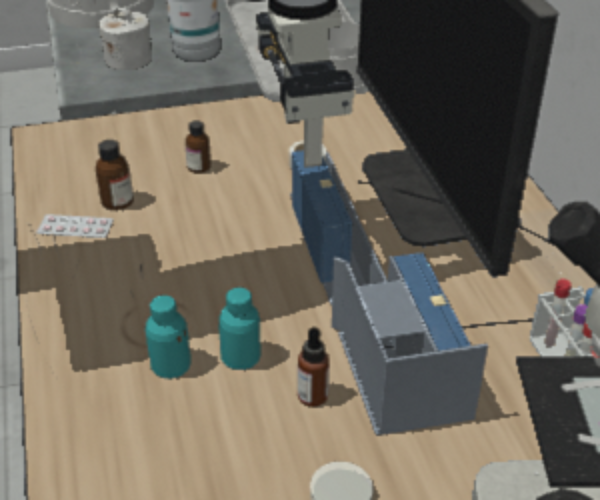

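The file stands upright on the base with the brass catch on top (325,185 in the crop). Rotating the jaws to close across its thickness near the +y end.

```bash
python3 to.py h 14 234 150 -1.6083;  python3 -m inch '{"travel": [[0,0,0],[0,0,0],[0,0,0],[0,0,0],[0,0,0],[0,0,0],[0,0,0],[0,0,0],[0,0,0],[0,0,0]], "spin": [0.12,0.24,0.36,0.48,0.6,0.72,0.84,0.96,1.08,1.2]}'
python3 -m inch '{"travel": [[0,0,0],[0,0,0],[0,0,0],[0,0,0],[0,0,0]], "spin": [0.12,0.24,0.36,0.369,0.369]}'
python3 to.py h 14 234 130 -1.6083
python3 - <<'E'
from fit import *
from to import hl
for c in ['top','side']:
    p,d=snap(c);W=cloud(c,d).reshape(-1,3);W=W[np.isfinite(W[:,0])]
    L=np.array([hl(q) for q in W[(W[:,0]>.6)&(W[:,0]<.75)&(W[:,1]>-.05)&(W[:,1]<.25)&(W[:,2]<.104)&(W[:,2]>.082)]])*1000
    L=L[(L[:,0]<48)&(L[:,1]>15)]
    if len(L)>10: print(c,len(L),np.percentile(L,[2,50,98],axis=0),cv2.minAreaRect(L[:,:2].astype(np.float32)))
E
```

```text
t 16.07 holder mm [ -9.1 169.4 171.2] yaw -0.0393
travel [-0.0228, 0.0646, 0.0214] spin [np.float64(1.569), np.float64(-1.5726)] q6 -1.458
t: 16.9
tool_pos: [0.6577, 0.0995, 0.1653]
orientation: [-1.832, -2.551, 0.001]
force: [-0.4, -0.3, -0.5]
opening: 0.0933
gripper_force: 0.0
t: 17.32
tool_pos: [0.6578, 0.0995, 0.1656]
orientation: [-2.259, -2.182, 0.001]
force: [-0.7, -0.6, -0.5]
opening: 0.093
gripper_force: 0.0
t 17.32 holder mm [-12.1 169.1 165.6] yaw -1.6054
travel [0.0648, 0.0263, 0.0356] spin [np.float64(0.0029), np.float64(-3.1387)] q6 0.108
top 119 [[ -3.18123307  88.08057617  85.82143564]
 [  8.4383443  100.32935338  91.58840305]
 [ 33.96938557 249.9077958   95.69759673]] ((14.97583293914795, 169.30911254882812), (37.19081115722656, 162.82232666015625), 0.5922186970710754)
side 657 [[ -3.06067523  84.76175287  82.9950667 ]
 [ 14.20640275 154.48884873  90.46590455]
 [ 33.15622944 246.83747625  93.37101806]] ((15.50040054321289, 167.30198669433594), (170.12301635742188, 38.26162338256836), 89.7542724609375)
```

```bash
python3 -m inch '{"travel": [[0.03,0.012,0],[0.06,0.027,0],[0.067,0.027,0],[0.067,0.027,0.02],[0.067,0.027,0.04],[0.067,0.027,0.055],[0.067,0.027,0.065],[0.067,0.027,0.07],[0.067,0.027,0.07],[0.067,0.027,0.07]], "spin": [0,0,0,0,0,0,0,0,0,0]}'
python3 to.py h 15 236 89 -1.6083
```

```text
t: 18.25
tool_pos: [0.6878, 0.1653, 0.097]
orientation: [2.262, 2.179, 0.001]
force: [0.2, 0.1, 0.0]
opening: 0.0932
gripper_force: 0.0
t 18.25 holder mm [ 15.5 236.   97. ] yaw -1.6082
travel [-0.0, -0.0005, 0.008] spin [np.float64(0.0001), np.float64(-3.1415)] q6 0.201
```

```bash
python3 -m inch '{"travel": [[0,0,0.004],[0,0,0.007],[0,0,0.007],[0,0,0.007],[0,0,0.007],[0,0,0.007],[0,0,0.007],[0,0,0.007],[0,0,0.007],[0,0,0.007]], "spin": [0,0,0,0,0,0,0,0,0,0]}' 1 20
python3 -m inch '{"travel": [[0,0,0],[0,0,0],[0,0,0]], "spin": [0,0,0]}'
python3 to.py h 27 236 90 -1.6083
```

```text
t: 19.08
tool_pos: [0.6877, 0.1655, 0.0895]
orientation: [2.263, 2.179, 0.0]
force: [0.1, -0.1, 0.8]
opening: 0.037
gripper_force: 20.0
t: 19.33
tool_pos: [0.6877, 0.1655, 0.0895]
orientation: [2.263, 2.179, 0.0]
force: [0.9, 0.1, 0.5]
opening: 0.0372
gripper_force: 20.0
t 19.33 holder mm [ 15.3 236.2  89.5] yaw -1.6083
travel [-0.0002, 0.0117, -0.0005] spin [np.float64(-0.0), np.float64(3.1416)] q6 0.201
```

```bash
python3 -m inch '{"travel": [[0,0.003,0],[0,0.006,0],[0,0.009,0],[0,0.012,0],[0,0.012,0]], "spin": [0,0,0,0,0]}'
for i in 1; do python3 -m inch '{"travel": [[0,0.001,0],[0,0.002,0],[0,0.002,0]], "spin": [0,0,0]}'; done
python3 -m inch '{"travel": [[0,0.001,0],[0,0.002,0],[0,0.002,0]], "spin": [0,0,0]}'
python3 to.py h 27 236 90 -1.6083
```

```text
t: 19.75
tool_pos: [0.7001, 0.165, 0.0895]
orientation: [-2.263, -2.179, -0.0]
force: [-4.0, 0.7, 3.6]
opening: 0.0373
gripper_force: 20.0
t: 20.0
tool_pos: [0.7016, 0.1649, 0.0895]
orientation: [-2.263, -2.179, 0.0]
force: [-4.1, -0.8, 4.4]
opening: 0.0374
gripper_force: 20.0
t: 20.25
tool_pos: [0.7035, 0.1649, 0.0895]
orientation: [-2.263, -2.179, 0.0]
force: [-3.9, 0.6, 5.4]
opening: 0.0373
gripper_force: 20.0
t 20.25 holder mm [ 31.2 236.2  89.5] yaw -1.6083
travel [-0.0002, -0.0042, -0.0005] spin [np.float64(0.0), np.float64(-3.1416)] q6 0.197
```

```bash
python3 -m inch '{"travel": [[0,0.001,0],[0,0.0015,0],[0,0.0015,0]], "spin": [0,0,0]}'
python3 -m inch '{"travel": [[0,0.001,0],[0,0.0015,0],[0,0.0015,0]], "spin": [0,0,0]}'
python3 -m inch '{"travel": [[0,0.001,0],[0,0.0015,0],[0,0.0015,0]], "spin": [0,0,0]}'
python3 chk.py k; python3 to.py h 27 236 90 -1.6083
```

```text
t: 20.5
tool_pos: [0.7047, 0.1648, 0.0895]
orientation: [-2.262, -2.179, 0.001]
force: [-6.8, -1.2, 4.3]
opening: 0.0376
gripper_force: 20.0
t: 20.75
tool_pos: [0.7049, 0.1648, 0.0895]
orientation: [-2.26, -2.178, 0.005]
force: [-14.5, -0.6, 10.0]
opening: 0.0374
gripper_force: 20.0
t: 21.0
tool_pos: [0.705, 0.1648, 0.0895]
orientation: [-2.259, -2.177, 0.009]
force: [-22.4, -0.9, 16.4]
opening: 0.0375
gripper_force: 20.0
[ 32.62364337 236.178314    89.48625798] [-22.40513019  -0.89312568  16.38732652]
10 136 7.0 93.0
20 96 33.0 93.0
30 112 15.0 93.0
40 146 6.0 94.0
50 42 7.0 90.0
t 21.05 holder mm [ 32.6 236.2  89.5] yaw -1.6076
travel [-0.0002, -0.0056, -0.0005] spin [np.float64(0.0007), np.float64(-3.1409)] q6 0.195
```

```bash
python3 -m inch '{"travel": [[0,-0.003,0],[0,-0.0055,0],[0,-0.0075,0],[0,-0.0075,0]], "spin": [0,0,0,0]}'
python3 -m inch '{"travel": [[-0.005,0,0],[-0.013,0,0],[-0.023,0,0],[-0.033,0,0],[-0.043,0,0],[-0.053,0,0],[-0.063,0,0],[-0.07,0,0],[-0.073,0,0],[-0.073,0,0]], "spin": [0,0,0,0,0,0,0,0,0,0]}'
python3 to.py h 28.5 163 90 -1.6083
```

```text
t: 21.38
tool_pos: [0.7012, 0.1649, 0.0896]
orientation: [2.262, 2.179, 0.002]
force: [1.4, -0.6, -1.0]
opening: 0.0376
gripper_force: 20.0
t: 22.22
tool_pos: [0.6978, 0.0902, 0.0895]
orientation: [2.263, 2.177, -0.002]
force: [-0.3, -2.4, 1.6]
opening: 0.0372
gripper_force: 20.0
t 22.22 holder mm [ 28.3 161.4  89.5] yaw -1.6095
travel [0.0016, 0.0002, -0.0005] spin [np.float64(-0.0012), np.float64(3.1403)] q6 0.095
```

```bash
python3 -m inch '{"travel": [[-0.004,0,0],[-0.009,0,0],[-0.015,0,0],[-0.021,0,0],[-0.027,0,0],[-0.033,0,0],[-0.039,0,0],[-0.045,0,0]], "spin": [0,0,0,0,0,0,0,0]}'
python3 -m inch '{"travel": [[-0.007,0,0],[-0.014,0,0],[-0.021,0,0],[-0.028,0,0],[-0.035,0,0],[-0.042,0,0],[-0.049,0,0],[-0.055,0,0],[-0.06,0,0],[-0.06,0,0]], "spin": [0,0,0,0,0,0,0,0,0,0]}'
python3 to.py h 28.5 28 90 -1.6083
python3 - <<'E'
from h import *
p,d=snap('side');cv2.imwrite('pics/l.png',cv2.resize(cv2.cvtColor(p[130:330,280:480],cv2.COLOR_RGB2BGR),None,fx=3,fy=3))
E
```

```text
t: 22.88
tool_pos: [0.6961, 0.0464, 0.0895]
orientation: [-2.263, -2.179, -0.0]
force: [-0.0, 3.8, 3.6]
opening: 0.0376
gripper_force: 20.0
t: 23.72
tool_pos: [0.6938, -0.0146, 0.0895]
orientation: [2.263, 2.178, -0.001]
force: [-0.0, -1.7, 3.7]
opening: 0.0375
gripper_force: 20.0
t 23.72 holder mm [28.2 56.5 89.5] yaw -1.6093
travel [-0.0285, 0.0003, -0.0005] spin [np.float64(-0.001), np.float64(3.1406)] q6 -0.056
```

View pics/l.png

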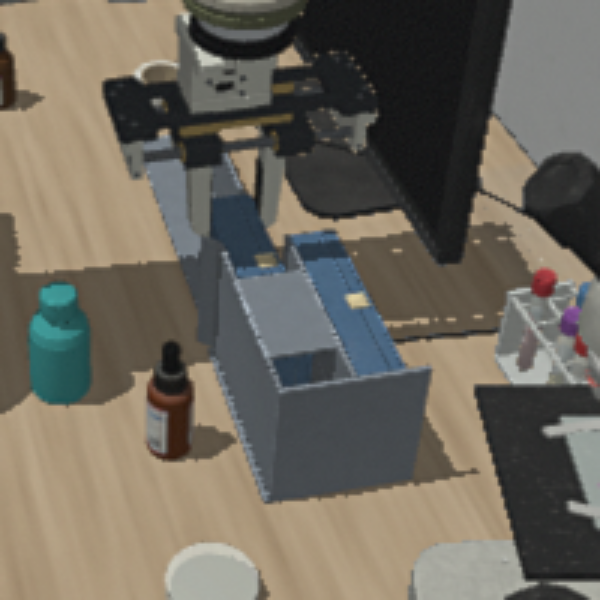

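The file is going in under the bridge (its catch is at 265,260, and the leading end shows past the bridge). I'll slide a little further, then release and push the end.

```bash
python3 -m inch '{"travel": [[-0.006,0,0],[-0.012,0,0],[-0.018,0,0],[-0.024,0,0],[-0.027,0,0],[-0.027,0,0]], "spin": [0,0,0,0,0,0]}'
python3 -m inch '{"travel": [[0,0,0],[0,0,0],[0,0,0],[0,0,0]], "spin": [0,0,0,0]}' 0
python3 -m inch '{"travel": [[0,0,-0.01],[0,0,-0.025],[0,0,-0.04],[0.02,0,-0.04],[0.04,0,-0.04],[0.05,0,-0.04],[0.05,0,-0.04]], "spin": [0,0,0,0,0,0,0]}' 1 20
python3 to.py h 26 75 70 -1.6083
```

```text
t: 24.27
tool_pos: [0.6929, -0.0406, 0.0895]
orientation: [2.263, 2.179, -0.0]
force: [0.8, 1.1, 3.3]
opening: 0.0376
gripper_force: 20.0
t: 24.6
tool_pos: [0.6925, -0.04, 0.0889]
orientation: [-2.262, -2.179, 0.001]
force: [-0.4, 0.0, -0.4]
opening: 0.0594
gripper_force: 0.0
t: 25.18
tool_pos: [0.6955, 0.0123, 0.1314]
orientation: [2.259, 2.181, 0.003]
force: [0.7, 0.4, -0.1]
opening: 0.022
gripper_force: 0.0
t 25.18 holder mm [ 28.9  83.4 131.4] yaw -1.6059
travel [-0.0085, -0.003, 0.0614] spin [np.float64(0.0024), np.float64(-3.1392)] q6 -0.021
```

```bash
python3 -m inch '{"travel": [[-0.003,-0.002,0.01],[-0.003,-0.002,0.022],[-0.003,-0.002,0.035],[-0.003,-0.002,0.047],[-0.003,-0.002,0.057],[-0.003,-0.002,0.063],[-0.003,-0.002,0.066],[-0.003,-0.002,0.066]], "spin": [0,0,0,0,0,0,0,0]}'
python3 -m inch '{"travel": [[-0.006,0,0],[-0.012,0,0],[-0.018,0,0],[-0.023,0,0],[-0.028,0,0],[-0.033,0,0],[-0.038,0,0],[-0.043,0,0],[-0.048,0,0],[-0.048,0,0]], "spin": [0,0,0,0,0,0,0,0,0,0]}'
python3 to.py h 27 17.5 64 -1.6083
```

```text
t: 25.85
tool_pos: [0.692, 0.007, 0.062]
orientation: [-2.262, -2.178, 0.002]
force: [-1.2, -0.2, 0.2]
opening: 0.0007
gripper_force: 0.0
t: 26.68
tool_pos: [0.6914, -0.0417, 0.0642]
orientation: [2.262, 2.178, 0.001]
force: [0.4, 0.6, 0.4]
opening: 0.0006
gripper_force: 0.0
t 26.68 holder mm [26.8 29.3 64.2] yaw -1.6087
travel [-0.0118, 0.0002, 0.0002] spin [np.float64(-0.0004), np.float64(3.1411)] q6 -0.096
```

Now pressing the last part gently until the end stop is felt.

```bash
python3 -m inch '{"travel": [[-0.003,0,0],[-0.006,0,0],[-0.008,0,0],[-0.008,0,0]], "spin": [0,0,0,0]}'
python3 -m inch '{"travel": [[-0.002,0,0],[-0.003,0,0],[-0.003,0,0]], "spin": [0,0,0]}'
python3 -m inch '{"travel": [[-0.001,0,0],[-0.002,0,0],[-0.002,0,0]], "spin": [0,0,0]}'
python3 -m inch '{"travel": [[-0.001,0,0],[-0.002,0,0],[-0.002,0,0]], "spin": [0,0,0]}'
```

```text
t: 27.02
tool_pos: [0.691, -0.0468, 0.064]
orientation: [-2.261, -2.179, -0.004]
force: [0.5, 10.5, 4.1]
opening: 0.0006
gripper_force: 5.5
t: 27.27
tool_pos: [0.691, -0.0468, 0.064]
orientation: [-2.257, -2.179, -0.008]
force: [0.3, 22.2, 6.5]
opening: 0.0006
gripper_force: 10.9
t: 27.52
tool_pos: [0.6911, -0.0468, 0.064]
orientation: [-2.255, -2.179, -0.011]
force: [1.7, 28.3, 5.3]
opening: 0.0008
gripper_force: 14.5
t: 27.77
tool_pos: [0.6911, -0.0468, 0.0641]
orientation: [-2.253, -2.179, -0.013]
force: [1.9, 35.6, 6.5]
opening: 0.0003
gripper_force: 18.2
```

```bash
python3 -m inch '{"travel": [[0.007,0,0],[0.02,0,0],[0.04,0,0],[0.06,0,-0.02],[0.08,0,-0.05],[0.1,0,-0.09],[0.12,0,-0.12],[0.15,0,-0.14],[0.18,0,-0.14],[0.18,0,-0.14]], "spin": [0,0,0,0,0,0,0,0,0,0]}'
python3 - <<'E'
from fit import *
from to import hl
for c in ['top','side']:
    p,d=snap(c);W=cloud(c,d).reshape(-1,3);W=W[np.isfinite(W[:,0])]
    L=np.array([hl(q) for q in W[(W[:,0]>.64)&(W[:,0]<.8)&(W[:,1]>-.26)&(W[:,1]<.05)&(W[:,2]<.12)&(W[:,2]>.07)]])*1000
    for n,a,b in [('file',12,46),('second',64,94)]:
        m=(L[:,0]>a)&(L[:,0]<b)&(L[:,2]<100)&(L[:,2]>84);S=L[m];print(c,n,m.sum(),np.percentile(S[:,1],[1,90,98,100]).round(1),np.median(S[:,2]))
    m=(L[:,2]>70)&(L[:,0]>10)&(L[:,0]<46);print('minmax y',np.percentile(L[m][:,1],[0.5,99.5]))
    cv2.imwrite('pics/m_%s.png'%c,cv2.resize(cv2.cvtColor(p[130:330,280:480],cv2.COLOR_RGB2BGR),None,fx=3,fy=3))
a=cv2.imread('pics/m_side.png')[0:600,60:560];b=cv2.imread('pics/m_top.png')[30:230,120:400]
o=np.zeros((600,780,3),np.uint8);o[:,:500]=a;o[:200,500:780]=b;cv2.imwrite('pics/m.png',o)
E
```

```text
t: 28.6
tool_pos: [0.6978, 0.1294, 0.2061]
orientation: [2.258, 2.182, 0.007]
force: [-0.5, -0.1, -1.3]
opening: 0.0001
gripper_force: 0.0
top file 320 [-149.9    8.    13.9   14.5] 92.01063931527241
top second 535 [-1.496e+02  1.000e-01  1.230e+01  1.560e+01] 92.31900541556004
minmax y [-152.6510322    14.07221839]
side file 426 [-157.6    2.4   10.    13.4] 90.91939020954231
side second 760 [-157.    -5.6    9.5   15.3] 91.55922793342114
minmax y [-157.77778548   11.57974432]
```

View pics/m.png

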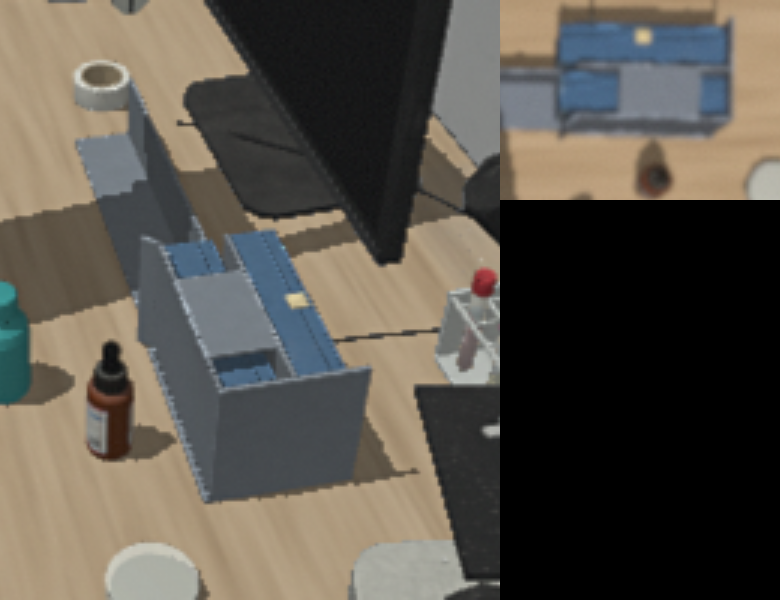

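The file sits in the bay under the bridge. Its end is level with the second file's (top inset, x≈560), and the dropper (108,410), tape (102,85) and petri dish (153,575) are undisturbed. Handing in.

```bash
python3 -c "
from h import *
print([(np.round(r['centre'],3).tolist(),round(r['p'],2)) for n in ('amber_bottle','small_bottle') for r in models.look_for('side',n)[:4]])
print(close_job())"
```

```text
[([0.439, 0.241, 0.05], 0.92), ([0.544, -0.092, 0.059], 0.82), ([0.461, -0.084, 0.056], 0.63), ([0.564, 0.306, 0.038], 0.51)]
the job is handed in; nothing more can be done
None
```

The job is handed in at about 29 s: the file stands catch edge up, pushed against the end stop in the bay, with all three bottles standing and tape and petri untouched, but at about 9.6 s a fast descent hit the desk and the wrist reading spiked to 313 N, over the 120 N limit, so it may be judged a fail.

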